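# Free the third drawer at the H-gate selector

### The arm

A 7-joint arm with a two-finger parallel gripper is mounted at the origin on the work surface. World frame = base frame: x ahead of the robot, y to its left, z up, the work surface at z = 0. Lengths are in m, angles in rad, forces in N, time in s.
With the tool pointing down it reaches from about 0.4 to 0.85 m from the base axis. Payload 10.4 kg.
Tool frame: the origin (TCP) lies midway between the tips of the shut fingers; the grasp point (between the pads) lies 19 mm behind it; x points along the fingers, y is the direction in which the jaws open and shut, and the axes are right-handed (so a half turn about x gives the same grasp; the last joint's range is limited). The gripper opens to 87 mm and grips with 3 to 60 N. Pads are 19 mm wide; open, the fingers measure 117 mm over their backs; the gripper's body (75 mm by 190 mm) begins 51 mm behind the grasp point.
Start: joints at [1.241, 0.332, -0.065, 1.46, 0.022, 1.35, -0.088], TCP at [0.189, -0.596, 0.223] pointing down, gripper open.
Joint ranges: [-2.6, 2.6], [-0.5, 2.12], [-1.47, 1.34], [0.16, 2.42], [-1.27, 4.41], [0.06, 2.06], [-2.6, 2.6]. Speed limits (rad/s): [2.22, 2.22, 2.79, 2.79, 3.14, 3.14, 3.14].

### API

Orientations are given as a unit quaternion [x, y, z, w].
In Python, from plant import arm gives the robot as it stands.
- The arm moves only by the shell command python3 -m crank 'ROWS' [FORCE]. ROWS is JSON, a list of rows, each an object of numbers: "x", "y", "z": the shift along the tool's x, y, z in cm; "ax", "ay", "az": the turn, a rotation vector about the tool's x, y, z in rad; "jaw": the opening, from -1 (shut) to 1 (fully open). A call has 1 to 8 rows; each row shifts and turns the commanded pose from where the row before left it, along the tool's axes as they then stand; what a row does not reach is not made up. A row lasts 1/8 s, in which the tool goes at most 62.5 mm and 10.7 degrees, less where a joint would pass 70% of its speed; a pose out of reach is approached as far as the arm can. A call is refused whole if a number of a shift passes 6.25 or a number of a turn 0.188, either way. A call with a gripper value outside its range is refused whole. The fingers move at their own pace and stop on an object; FORCE is the grip in N (left out, the last holds). Time passes only in rows, so rows that do not move let the fingers close. It gives the time, the measured TCP pose, the force and the opening at its end, in the units of the state.
- arm.state(): the state, without advancing time (a new reading comes with each control period).
- arm.snapshot(name): name is "scene" or "top" or "wrist"; returns the picture (420x560x3 uint8, blue, green, red); there is no depth.
- arm.camera_model(name): a dict with "mtx" (3x3 intrinsics, pixels), "R" (3x3) and "t" (3): a world point X has camera coordinates R X + t. Camera axes: x right, y down, z forward; pixel columns grow to the right and rows downward; lengths in m; the calibration is good to about 2 mm. A picture is of the moment at which its call begins: read the wrist's pose just before it. camera_model takes no time and is no camera call; for the wrist camera it gives the pose at the moment of the call.
- arm.job_done(): hands the job in, once; it reports no verdict.
The state is a dict: "t": time; "joint_pos": joint angles; "qvel": joint speeds; "effort": joint torques, N m; "eef_pos": TCP position; "orientation": TCP orientation; "wrist_force": force on the tool from outside, world axes, zero at the start; "wrist_torque": the same for the moment, N m; "gripper_width": finger opening in m.
Only numpy, scipy, OpenCV 4.12 (cv2) and the standard library are available. Lean on these libraries where they do the work, as an engineer would, in place of code of your own. Each camera call takes 0.05 s, during which the arm holds its last target.

### The job

Free the third drawer of the tool bench: push the red-knobbed selector lever along its gate to the crossbar, across to the other side, and then forward, away from the robot, until it is fully home in the third slot, the one marked with three dots, and leave it there. Only push it gently with the fingers: do not pinch the knob, force it or pull it upward. Leave everything else in the drawer where it lies.

Things in the scene. Friction and masses are not known exactly. Their poses are not given: they have to be found in the camera images.
- selector: green selector box fixed on the plywood drawer floor (8 mm above the bench), 104 x 104 mm, foot flange 124 x 120 mm, 112 mm high, topped by an aluminium plate with an H-shaped cut-out. Place and yaw differ from run to run. Origin: centre of its underside; +x forward (away from the robot at yaw 0), +y left, z up
- gate (a point): centre of the H cut-out, at the plate's top, axes as the box. Two limbs along x, centre lines at y = +22 and -22 mm, each from x = -34 to +34 mm; crossbar along y at x = 0; all 16 mm wide, inner corners rounded. Slots are the limb ends, marked by 1 to 4 black dots: 1 far left, 2 near left, 3 far right, 4 near right
- third_slot (a point): centre of the stem when fully home in slot 3, at the plate's top: 27 mm forward and 22 mm right of the gate's centre. The knob centre is then 47 mm forward and 38 mm right of the box axis, 173 mm above the box's underside
- lever_pivot (a point): two-way pivot of the lever, 25 mm above the box's origin, axes as the box. Knob centre from here: 160 mm x (sin f, -sin a cos f, cos a cos f), f = lever_fore, a = lever_across. At the crossbar's left end about (0, +40, 155) mm, at its right end (0, -40, 155) mm. In the crossbar the knob has about 5 mm of play along x either way
- knob_centre (a point): centre of the red ball knob, 30 mm diameter, on the 10 mm steel lever stem that sticks out of the H; axes turn with the lever. It starts in the left limb: in slot 1, in slot 2 or between. About 2 N sideways at the knob moves it; it stays where it is left; the gate's edges stop the stem
- lever_fore (a joint): lever angle along the limbs, rad: -0.30 at the near ends (slots 2, 4), 0 in line with the crossbar, +0.30 at the far ends (slots 1, 3)
- lever_across (a joint): lever angle across, rad: -0.26 fully left (slots 1, 2), +0.26 fully right (slots 3, 4)
- knob_lift (a joint): how far the knob is pulled up its stem, m: 0 at rest, at most 0.010; a spring holds it down with 4 N. It is to stay down
- micrometer: bystander, loose in the drawer: grey hammertone outside micrometer lying flat, 125 x 75 x 18 mm. Origin: centre of its underside
- case: bystander, loose in the drawer: yellow plastic micrometer case with a black snap catch, 150 x 72 x 33 mm. Origin: centre of its underside
- gauge_pin: bystander, loose in the drawer: ground steel gauge pin lying on its side, 12 mm diameter, 60 mm long, close to the +y side of the selector. Origin: centre of its underside
- set_block: bystander, loose in the drawer: steel setting block with holes, 50 x 25 x 40 mm high, close to the -y side of the selector. Origin: centre of its underside
- oil_jar: bystander, loose in the drawer: amber oil jar with a black cap, 40 mm diameter, 75 mm high. Origin: centre of its underside
- parallel: bystander, loose in the drawer: steel parallel bar, 12 x 100 x 16 mm. Origin: centre of its underside
- screwdriver: bystander, loose in the drawer: screwdriver lying down, 170 mm long. Origin: centre of its underside

How it is judged:
On the way:
1. the lever has been pushed along the crossbar to the right limb (value of joint lever_across above 0.18 rad and value of joint lever_fore between -0.12 and 0.12 rad), for 0.05 s.
At the end, for the whole second after the job is handed in: The lever rests in the third slot: lever_fore above 0.255 rad (within about 7 mm of its stop at the knob) and lever_across above 0.18 rad, at rest, knob down (within 3 mm), and every bystander within 15 mm of where it lay (value of joint lever_fore above 0.255 rad and value of joint lever_across above 0.18 rad and velocity of joint lever_fore between -0.05 and 0.05 rad/s and value of joint knob_lift below 0.003 m and distance of each of micrometer, case, gauge_pin, set_block, oil_jar, parallel, screwdriver from where it was at the start of the episode below 0.015 m); the robot touches nothing.
It fails at once if the knob is pinched, or the lever or box is forced (more than 35 N from the fingers) (contact force between the fingers and selector above 35 N).
It fails at once if the knob is pulled up its stem by more than 4 mm (value of joint knob_lift above 0.004 m).
It fails at once if a bystander is shifted or lifted by more than 15 mm (distance of any of micrometer, case, gauge_pin, set_block, oil_jar, parallel, screwdriver from where it was at the start of the episode above 0.015 m).
It also fails if it takes over 48 s, if anything falls off the work surface, if the arm or the gripper's body presses on something with over 40 N, if the wrist force passes 120 N, or if a joint passes its speed limit or range.

## Working session

There is one attempt and no reset: what is moved stays moved. The work goes in short steps, Python scripts to look and compute and a shell command to move; the robot and the scene stay as the last step left them, time stands still between calls to the robot, and variables do not carry over. Pictures are saved under pics/ and viewed, and the job is handed in when it is done.

```bash
ls; mkdir -p pics; python3 - <<'E'
from plant import arm
import cv2,json
s=arm.state(); print({k:s[k] for k in ('t','eef_pos','orientation','gripper_width','wrist_force')})
for n in('scene','top'):
    cv2.imwrite(f'pics/{n}0.png',arm.snapshot(n)); m=arm.camera_model(n); print(n,m)
E
```

```text
pics
{'t': 0.0, 'eef_pos': array([ 0.18866569, -0.59542941,  0.22174853]), 'orientation': array([-0.6986934 , -0.10859263,  0.69889986, -0.10758326]), 'gripper_width': 0.0870784198331803, 'wrist_force': array([ 0.32448252, -0.07596115,  0.74047797])}
scene {'mtx': array([[478.61503921,   0.        , 277.01724503],
       [  0.        , 478.61503921, 210.61440043],
       [  0.        ,   0.        ,   1.        ]]), 'R': array([[-0.20344711,  0.97898632,  0.01396617],
       [ 0.84017275,  0.18188828, -0.51090743],
       [-0.50271167, -0.09220864, -0.85952228]]), 't': array([ 0.11010738, -0.40925518,  1.53617257])}
top {'mtx': array([[472.27907088,   0.        , 278.63862707],
       [  0.        , 472.27907088, 209.50705734],
       [  0.        ,   0.        ,   1.        ]]), 'R': array([[-7.58165960e-03, -9.99971136e-01, -4.95025266e-04],
       [-9.96151737e-01,  7.59592607e-03, -8.73156299e-02],
       [ 8.73168698e-02, -1.68877105e-04, -9.96180574e-01]]), 't': array([0.00544033, 0.57559678, 1.02400677])}
```

View pics/scene0.png

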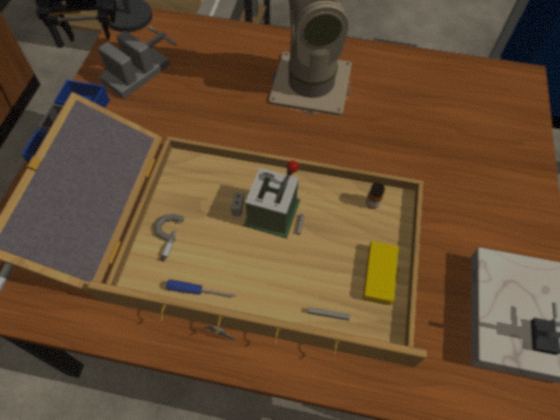

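View pics/top0.png

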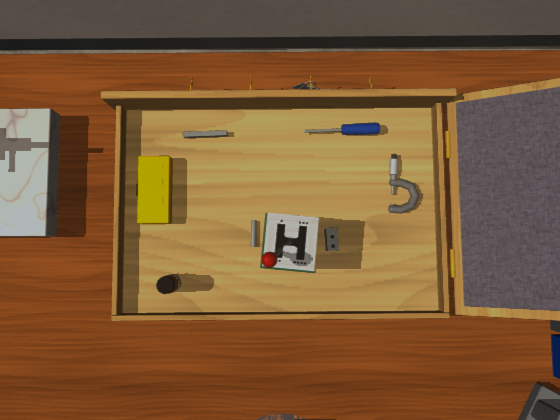

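The top view (up = +x, left = +y) shows the selector near (290,242) with the red knob at about (269,260), so it is in or near slot 2. I'll enlarge it.

```bash
python3 - <<'E'
import cv2
a=cv2.imread('pics/top0.png')[195:290,235:355]
cv2.imwrite('pics/top0z.png',cv2.resize(a,None,fx=6,fy=6,interpolation=cv2.INTER_CUBIC))
a=cv2.imread('pics/scene0.png')[150:245,220:320]
cv2.imwrite('pics/scene0z.png',cv2.resize(a,None,fx=6,fy=6,interpolation=cv2.INTER_CUBIC))
E
```

```text
(no output)
```

View pics/top0z.png

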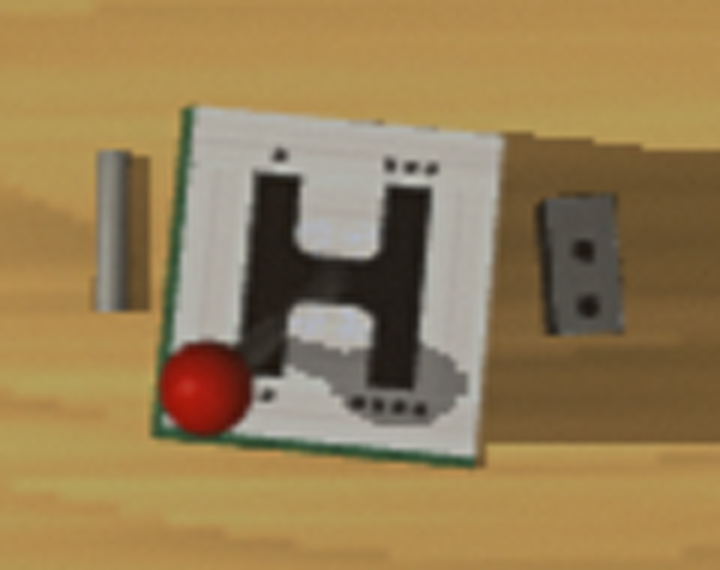

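View pics/scene0z.png

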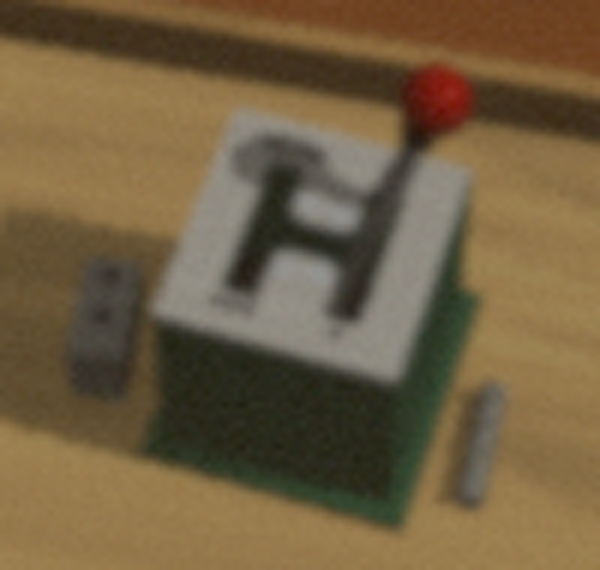

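The enlarged views show the plate corners, zoomed, at (190,107), (503,137), (476,465) and (157,435), with the knob at (206,389). The knob is in the near-left slot 2, as the two dots beside it confirm. Next I fit the box pose and the lever angles.

```bash
cat > h.py <<'E'
import numpy as np, cv2
from scipy.optimize import least_squares
from scipy.spatial.transform import Rotation as Rn
def proj(m,X):
    X=np.atleast_2d(X)@m['R'].T+m['t']; p=X@m['mtx'].T; return p[:,:2]/p[:,2:]
def uz(uv,f,o): return (np.asarray(uv,float)+.5)/f-.5+np.array(o)
def ray(m,uv,z):
    d=m['R'].T@np.linalg.solve(m['mtx'],[uv[0],uv[1],1]); c=-m['R'].T@m['t']; return c+d*(z-c[2])/d[2]
def knob(f,a): return .160*np.array([np.sin(f),-np.sin(a)*np.cos(f),np.cos(a)*np.cos(f)])
E
python3 - <<'E'
from h import *
from plant import arm
top=arm.camera_model('top'); sc=arm.camera_model('scene')
ct=uz([(190,107),(503,137),(476,465),(157,435)],6,(235,195)); kt=uz((206,389),6,(235,195))
# scene: far-left(near pin) corner, far-right, near-right, near-left
cs=uz([(400,382),(153,314),(240,108),(470,177)],6,(220,150)); ks=uz((437,98),6,(220,150))
loc=np.array([[.052,.052,.112],[.052,-.052,.112],[-.052,-.052,.112],[-.052,.052,.112]])
for nm,use in(('top',(1,0)),('scene',(0,1)),('both',(1,1))):
    def res(p):
        R=Rn.from_euler('z',p[2]).as_matrix(); o=np.array([p[0],p[1],.008])
        P=loc@R.T+o; K=R@(knob(p[3],p[4])+[0,0,.025])+o
        r=[]
        if use[0]: r+=[proj(top,P)-ct,proj(top,K)-kt]
        if use[1]: r+=[proj(sc,P)-cs,proj(sc,K)-ks]
        return np.concatenate(r).ravel()
    s=least_squares(res,[.5,0,0,-.3,-.26]); p=s.x
    R=Rn.from_euler('z',p[2]).as_matrix();o=np.array([p[0],p[1],.008])
    print(nm,p.round(4),np.abs(s.fun).max().round(2),'knob',(R@(knob(*p[3:])+[0,0,.025])+o).round(4),np.degrees(p[2]))
for f,a in((-.3,-.26),(0,-.26),(0,.26),(.3,.26)): print(f,a,(R@(knob(f,a)+[0,0,.025])+o).round(4))
s=arm.state(); print(Rn.from_quat(s['orientation']).as_matrix().round(3)); print(s['joint_pos'])
E
```

```text
top [ 0.5014 -0.0209 -0.1015 -0.2334 -0.2419] 1.6 knob [0.4683 0.0199 0.1841] -5.814953928045618
scene [ 0.5044 -0.0215 -0.1074 -0.2609 -0.2404] 0.78 knob [0.4673 0.0196 0.1831] -6.156272086458022
both [ 0.5023 -0.0212 -0.1037 -0.2411 -0.2419] 1.98 knob [0.4682 0.0198 0.1838] -5.9390031246260815
-0.3 -0.26 [0.4594 0.0228 0.1807]
0 -0.26 [0.5066 0.0197 0.1876]
0 0.26 [ 0.4981 -0.0621  0.1876]
0.3 0.26 [ 0.5453 -0.0651  0.1807]
[[-0.     0.302 -0.953]
 [ 0.001 -0.953 -0.302]
 [-1.    -0.001  0.   ]]
[ 1.24140809  0.3328336  -0.06468005  1.46085137  0.02160829  1.34991452
 -0.08850223]
```

```bash
python3 -m crank '[{"x":-6,"jaw":-1},{"x":-6,"ax":0.137,"jaw":-1},{"x":-5,"ax":0.137,"jaw":-1},{"ax":0.138,"jaw":-1}]' 10; python3 -m crank '[{"y":-6,"z":-1.5,"jaw":-1},{"y":-6,"z":-1.5,"jaw":-1},{"y":-6,"z":-1.5,"jaw":-1},{"y":-6,"z":-1.5,"jaw":-1},{"y":-6,"z":-1.5,"jaw":-1}]'
```

```text
invalid input at $[0]: expected keys x, y, z, ax, ay, az, jaw
invalid input at $[0]: expected keys x, y, z, ax, ay, az, jaw
```

```bash
python3 -m crank '[{"x":-6,"y":0,"z":0,"ax":0,"ay":0,"az":0,"jaw":-1},{"x":-6,"y":0,"z":0,"ax":0.137,"ay":0,"az":0,"jaw":-1},{"x":-5,"y":0,"z":0,"ax":0.137,"ay":0,"az":0,"jaw":-1},{"x":0,"y":0,"z":0,"ax":0.138,"ay":0,"az":0,"jaw":-1}]' 10; python3 -m crank '[{"x":0,"y":-6,"z":-1.5,"ax":0,"ay":0,"az":0,"jaw":-1},{"x":0,"y":-6,"z":-1.5,"ax":0,"ay":0,"az":0,"jaw":-1},{"x":0,"y":-6,"z":-1.5,"ax":0,"ay":0,"az":0,"jaw":-1},{"x":0,"y":-6,"z":-1.5,"ax":0,"ay":0,"az":0,"jaw":-1},{"x":0,"y":-6,"z":-1.5,"ax":0,"ay":0,"az":0,"jaw":-1}]'
```

```text
t: 0.6
eef_pos: [0.1891, -0.5967, 0.397]
orientation: [0.707, -0.041, -0.705, -0.037]
wrist_force: [-0.1, -0.7, -1.0]
gripper_width: 0.0548
t: 1.23
eef_pos: [0.2952, -0.3032, 0.3923]
orientation: [-0.706, 0.037, 0.706, 0.037]
wrist_force: [1.5, -0.3, -0.1]
gripper_width: 0.0055
```

```bash
python3 -m crank '[{"x":0,"y":-6,"z":-1.2,"ax":0,"ay":0,"az":0,"jaw":-1},{"x":0,"y":-6,"z":-1.2,"ax":0,"ay":0,"az":0,"jaw":-1},{"x":0,"y":-6,"z":-1.2,"ax":0,"ay":0,"az":0,"jaw":-1},{"x":0,"y":-6,"z":-1.2,"ax":0,"ay":0,"az":0,"jaw":-1},{"x":2,"y":-6,"z":-1,"ax":0,"ay":0,"az":0,"jaw":-1},{"x":4,"y":-3,"z":-1,"ax":0,"ay":0,"az":0,"jaw":-1},{"x":0,"y":0,"z":0,"ax":0,"ay":0,"az":0,"jaw":-1},{"x":0,"y":0,"z":0,"ax":0,"ay":0,"az":0,"jaw":-1}]'; python3 - <<'E'
from plant import arm
import cv2,pickle
m=arm.camera_model('wrist'); i=arm.snapshot('wrist'); cv2.imwrite('pics/w1.png',i); pickle.dump(m,open('w1.pkl','wb')); s=arm.state(); print(s['eef_pos'],s['orientation'],s['joint_pos'].round(2))
E
```

```text
t: 2.22
eef_pos: [0.3967, 0.0134, 0.3335]
orientation: [0.706, -0.038, -0.706, -0.037]
wrist_force: [0.6, 0.1, 0.9]
gripper_width: -0.0001
[0.39688232 0.01315996 0.33386173] [ 0.70641299 -0.03782892 -0.70578268 -0.03768919] [ 0.73 -0.24 -0.72  1.78 -0.15  1.54 -1.64]
```

View pics/w1.png

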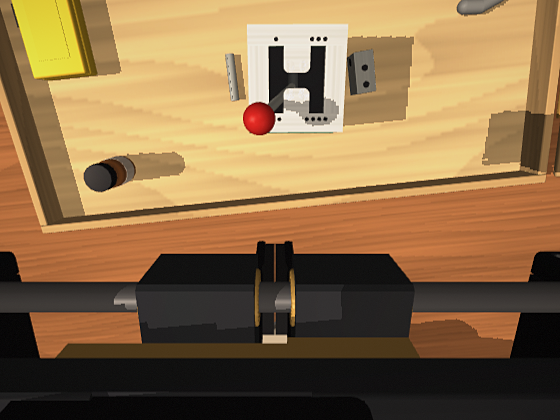

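The wrist view shows the box upright in the picture, so the tool yaw matches its yaw. The knob is at about (259,119), and the plate spans (247,24) to (345,132). I'll enlarge this to refine.

```bash
python3 - <<'E'
import cv2
a=cv2.imread('pics/w1.png')[15:145,225:365]
cv2.imwrite('pics/w1z.png',cv2.resize(a,None,fx=4.5,fy=4.5,interpolation=cv2.INTER_CUBIC))
E
```

```text
(no output)
```

View pics/w1z.png

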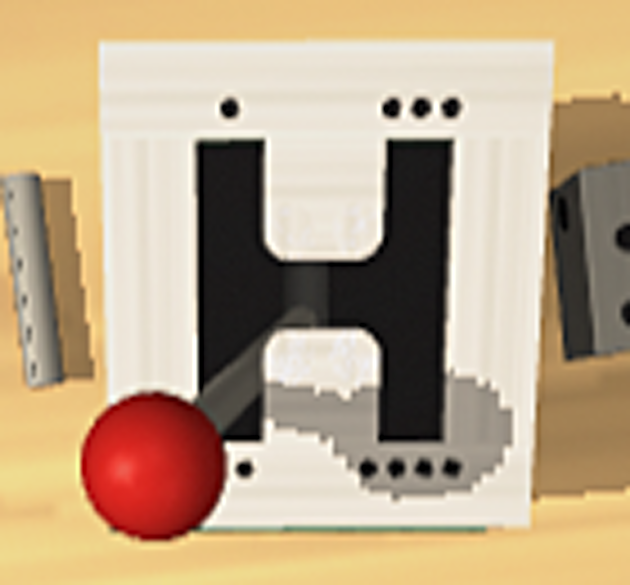

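```bash
python3 - <<'E'
from h import *
import pickle
m=pickle.load(open('w1.pkl','rb'))
c=uz([(99,43),(553,41),(531,526),(197,140),(453,140),(443,440),(265,440),(379,440)],4.5,(225,15)); k=uz((154,466),4.5,(225,15))
loc=np.array([[.052,.052],[.052,-.052],[-.052,-.052],[.034,.030],[.034,-.03],[-.034,-.03],[-.034,.014],[-.034,-.014]]); loc=np.c_[loc,np.full(8,.112)]
def res(p):
    R=Rn.from_euler('z',p[2]).as_matrix(); o=np.array([p[0],p[1],.008])
    return np.concatenate([proj(m,loc@R.T+o)-c,proj(m,R@(knob(p[3],p[4])+[0,0,.025])+o)-k]).ravel()
s=least_squares(res,[.5,0,0,-.3,-.26],x_scale=[.01,.01,.1,.1,.1]); p=s.x; print(p.round(4),s.fun.round(1).reshape(-1,2).tolist())
R=Rn.from_euler('z',p[2]).as_matrix();o=np.array([p[0],p[1],.008])
print('knob',(R@(knob(*p[3:])+[0,0,.025])+o).round(4))
for f,a in((0,-.26),(0,.26),(.3,.26)): print(f,a,(R@(knob(f,a)+[0,0,.025])+o).round(4))
print('boxaxes',R.round(3).tolist(), 'plate corners from rays', [ray(m,q,.12).round(4).tolist() for q in c[:3]])
np.save('pose.npy',p)
E
```

```text
[ 0.5021 -0.023  -0.1053 -0.243  -0.2472] [[0.0, 1.3], [0.5, 1.7], [-0.4, -2.1], [-0.2, -1.0], [0.5, -1.0], [0.1, 0.3], [-0.4, 0.3], [-0.2, 0.3], [0.0, -0.0]]
knob [0.4678 0.0189 0.1836]
0 -0.26 [0.5065 0.0179 0.1876]
0 0.26 [ 0.4978 -0.0639  0.1876]
0.3 0.26 [ 0.545  -0.067   0.1807]
boxaxes [[0.994, 0.105, 0.0], [-0.105, 0.994, -0.0], [-0.0, 0.0, 1.0]] plate corners from rays [[0.5605, 0.0231, 0.12], [0.55, -0.0797, 0.12], [0.4427, -0.0696, 0.12]]
```

The fit puts the box at (0.502, -0.023) with yaw -0.105 rad, and the lever at fore -0.24, across -0.25. All three views agree to 1–2 mm. Next I descend behind the knob with the fingers shut.

```bash
python3 -m crank '[{"x":4,"y":-1.3,"z":0,"ax":0,"ay":0,"az":0,"jaw":-1},{"x":4,"y":0,"z":0,"ax":0,"ay":0,"az":0,"jaw":-1},{"x":3,"y":0,"z":-1.5,"ax":0,"ay":0,"az":0,"jaw":-1},{"x":3,"y":0,"z":-1.8,"ax":0,"ay":0,"az":0,"jaw":-1},{"x":2.8,"y":0,"z":0,"ax":0,"ay":0,"az":0,"jaw":-1},{"x":0,"y":0,"z":0,"ax":0,"ay":0,"az":0,"jaw":-1}]'; cat > look.py <<'E'
import sys,cv2,pickle
from h import *
from plant import arm
n,cam=sys.argv[1:3]; m=arm.camera_model(cam); i=arm.snapshot(cam); pickle.dump(m,open(n+'.pkl','wb'))
if cam=='wrist': cv2.imwrite(f'pics/{n}.png',i)
else:
    x,y=(220,185) if cam=='top' else (210,130); cv2.imwrite(f'pics/{n}.png',cv2.resize(i[y:y+120,x:x+150],None,fx=5,fy=5,interpolation=cv2.INTER_CUBIC))
s=arm.state(); p=np.load('pose.npy'); R=Rn.from_euler('z',p[2]).as_matrix(); d=R.T@(s['eef_pos']-[p[0],p[1],0])
print('t',s['t'],'box-frame TCP mm',(d*1000).round(1),'F box',(R.T@s['wrist_force']).round(2))
print('tool axes in box',(R.T@Rn.from_quat(s['orientation']).as_matrix()).round(3).tolist())
E
python3 look.py w2 wrist
```

```text
t: 3.02
eef_pos: [0.4302, 0.0226, 0.1643]
orientation: [-0.705, 0.038, 0.707, 0.038]
wrist_force: [-0.8, 0.2, 0.5]
gripper_width: 0.0008
t 3.075 box-frame TCP mm [-75.6  38.2 165.6] F box [0.12 0.35 0.06]
tool axes in box [[-0.001, -0.001, -1.0], [0.0, -1.0, 0.001], [-1.0, -0.0, 0.001]]
```

View pics/w2.png

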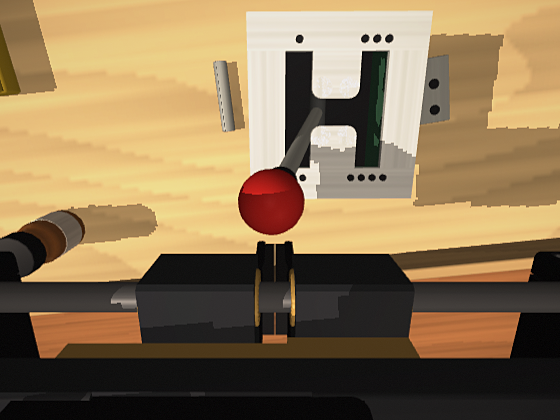

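The finger edge (v≈241) sits just behind the knob (centre (271,202), bottom at about 235) and is about 2 mm right of centre. I'll push forward and stop about 6 mm short of the predicted crossbar position, then check.

```bash
python3 -m crank '[{"x":0,"y":-0.2,"z":-0.5,"ax":0,"ay":0,"az":0,"jaw":-1},{"x":0,"y":0,"z":-0.5,"ax":0,"ay":0,"az":0,"jaw":-1},{"x":0,"y":0,"z":-0.6,"ax":0,"ay":0,"az":0,"jaw":-1},{"x":0,"y":0,"z":-0.6,"ax":0,"ay":0,"az":0,"jaw":-1},{"x":0,"y":0,"z":-0.6,"ax":0,"ay":0,"az":0,"jaw":-1},{"x":0,"y":0,"z":-0.6,"ax":0,"ay":0,"az":0,"jaw":-1},{"x":0,"y":0,"z":-0.6,"ax":0,"ay":0,"az":0,"jaw":-1},{"x":0,"y":0,"z":-0.5,"ax":0,"ay":0,"az":0,"jaw":-1}]';python3 look.py w3 wrist
```

```text
t: 4.08
eef_pos: [0.4763, 0.021, 0.165]
orientation: [0.706, -0.037, -0.706, -0.037]
wrist_force: [-2.5, -0.6, -0.2]
gripper_width: 0.0001
t 4.125 box-frame TCP mm [-29.9  41.  165. ] F box [-1.47 -1.13 -0.15]
tool axes in box [[0.0, -0.0, -1.0], [0.0, -1.0, 0.0], [-1.0, -0.0, -0.0]]
```

View pics/w3.png

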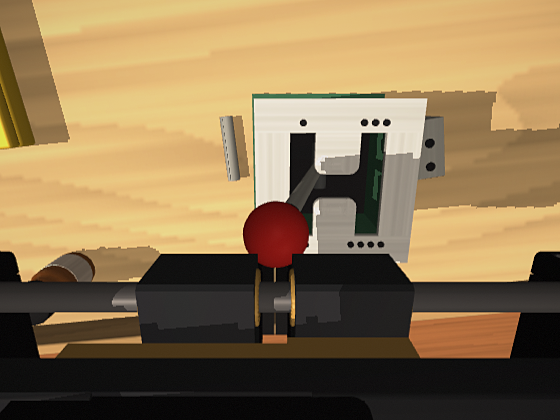

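The knob is in contact and moving: its centre is at about (276,235), with the stem now at the near edge of the crossbar's left mouth. I'll compute the lever angles from this view.

```bash
cat > lev.py <<'E'
import sys,pickle
from h import *
m=pickle.load(open(sys.argv[1]+'.pkl','rb')); k=np.array([float(sys.argv[2]),float(sys.argv[3])]); p=np.load('pose.npy')
R=Rn.from_euler('z',p[2]).as_matrix();o=np.array([p[0],p[1],.008])
s=least_squares(lambda q: (proj(m,R@(knob(*q)+[0,0,.025])+o)-k).ravel(),[0,0]); print('fore,across',s.x.round(3),'knob box mm',(knob(*s.x)*1000).round(1))
print('gate pts px',[ (l,proj(m,R@np.array([l[0],l[1],.112])+o).round(0).tolist()) for l in((.034,.03),(.034,-.03),(-.034,-.03))])
E
python3 lev.py w3 276 235
python3 - <<'E'
import cv2
a=cv2.imread('pics/w3.png')[85:285,220:460]
cv2.imwrite('pics/w3z.png',cv2.resize(a,None,fx=3,fy=3,interpolation=cv2.INTER_CUBIC))
E
```

```text
fore,across [-0.048 -0.249] knob box mm [ -7.7  39.4 154.9]
gate pts px [((0.034, 0.03), [[291.0, 132.0]]), ((0.034, -0.03), [[388.0, 132.0]]), ((-0.034, -0.03), [[378.0, 235.0]])]
```

View pics/w3z.png

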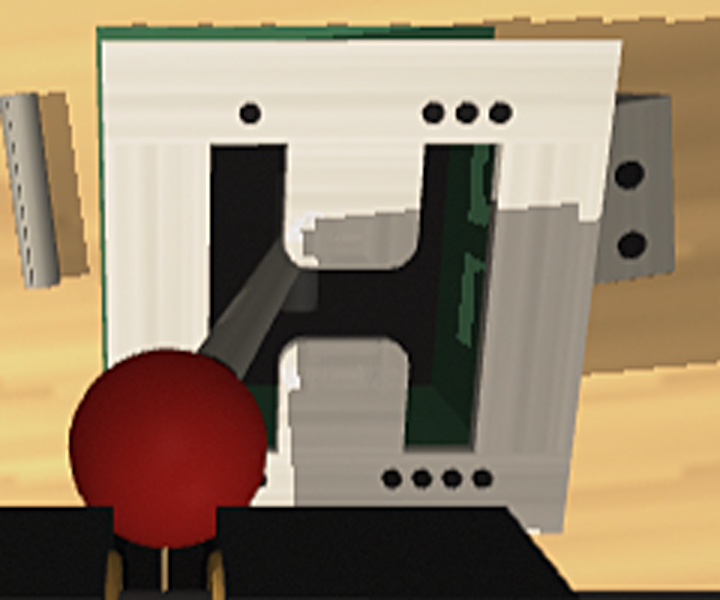

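```bash
python3 -m crank '[{"x":0,"y":0,"z":-0.35,"ax":0,"ay":0,"az":0,"jaw":-1},{"x":0,"y":0,"z":-0.25,"ax":0,"ay":0,"az":0,"jaw":-1},{"x":0,"y":0,"z":0,"ax":0,"ay":0,"az":0,"jaw":-1}]';python3 look.py w4 wrist
```

```text
t: 4.5
eef_pos: [0.482, 0.0204, 0.165]
orientation: [0.706, -0.037, -0.706, -0.037]
wrist_force: [-0.9, 0.2, 0.1]
gripper_width: 0.0003
t 4.55 box-frame TCP mm [-24.7  41.  165. ] F box [-1.03  0.11  1.31]
tool axes in box [[0.0, 0.0, -1.0], [0.0, -1.0, -0.0], [-1.0, -0.0, -0.0]]
```

View pics/w4.png

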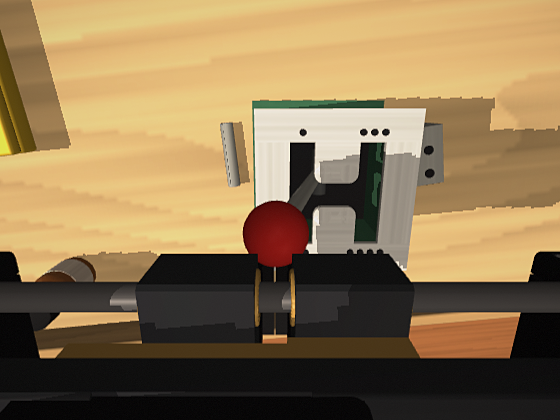

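The knob at (276,235) is now about 1–2 mm short of the crossbar's centre line. I'll nudge it 1.5 mm more, retreat, and go round to its left side.

```bash
python3 -m crank '[{"x":0,"y":0,"z":-0.15,"ax":0,"ay":0,"az":0,"jaw":-1},{"x":0,"y":0,"z":0,"ax":0,"ay":0,"az":0,"jaw":-1},{"x":0,"y":0,"z":2,"ax":0,"ay":0,"az":0,"jaw":-1},{"x":0,"y":-2,"z":1,"ax":0,"ay":0,"az":0,"jaw":-1},{"x":0,"y":-2.6,"z":0,"ax":0,"ay":0,"az":0,"jaw":-1},{"x":0,"y":0,"z":0,"ax":0,"ay":0,"az":0,"jaw":-1}]';python3 look.py w5 wrist
```

```text
t: 5.3
eef_pos: [0.4585, 0.072, 0.1654]
orientation: [0.707, -0.036, -0.706, -0.036]
wrist_force: [1.2, 0.1, 0.0]
gripper_width: 0.0002
t 5.35 box-frame TCP mm [-53.3  88.4 165.2] F box [0.11 0.79 1.21]
tool axes in box [[0.001, 0.003, -1.0], [0.0, -1.0, -0.003], [-1.0, -0.0, -0.001]]
```

View pics/w5.png

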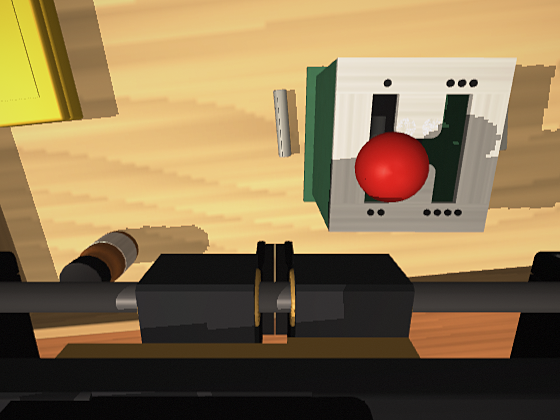

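```bash
python3 lev.py w5 392 167
```

```text
fore,across [ 0.002 -0.246] knob box mm [  0.4  38.9 155.2]
gate pts px [((0.034, 0.03), [[373.0, 93.0]]), ((0.034, -0.03), [[474.0, 93.0]]), ((-0.034, -0.03), [[456.0, 203.0]])]
```

The knob at (392,167) gives fore 0.00, across -0.246, which is in line with the crossbar. I'll move forward alongside it, then push right with a pause part-way.

```bash
python3 -m crank '[{"x":0,"y":0,"z":-2.7,"ax":0,"ay":0,"az":0,"jaw":-1},{"x":0,"y":1,"z":-2.6,"ax":0,"ay":0,"az":0,"jaw":-1},{"x":0,"y":0.8,"z":0,"ax":0,"ay":0,"az":0,"jaw":-1},{"x":0,"y":0.7,"z":0,"ax":0,"ay":0,"az":0,"jaw":-1},{"x":0,"y":0.7,"z":0,"ax":0,"ay":0,"az":0,"jaw":-1},{"x":0,"y":0.7,"z":0,"ax":0,"ay":0,"az":0,"jaw":-1},{"x":0,"y":0.7,"z":0,"ax":0,"ay":0,"az":0,"jaw":-1},{"x":0,"y":0,"z":0,"ax":0,"ay":0,"az":0,"jaw":-1}]';python3 look.py w6 wrist
```

```text
t: 6.35
eef_pos: [0.506, 0.0169, 0.1649]
orientation: [-0.706, 0.038, 0.706, 0.037]
wrist_force: [0.8, 1.3, 1.5]
gripper_width: 0.0005
t 6.4 box-frame TCP mm [ -0.4  40.4 164.8] F box [ 0.57  0.62 -0.46]
tool axes in box [[-0.0, -0.001, -1.0], [-0.001, -1.0, 0.001], [-1.0, 0.001, 0.0]]
```

View pics/w6.png

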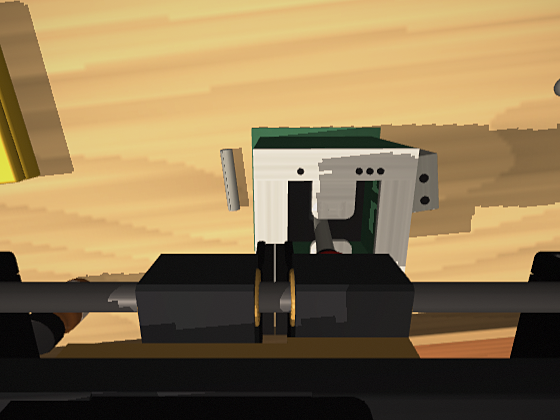

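The knob is mostly hidden behind the finger carriage, with only a red edge at (328,252), and the stem is in the crossbar. I'll continue in small steps and watch the force.

```bash
python3 -m crank '[{"x":0,"y":0.7,"z":0,"ax":0,"ay":0,"az":0,"jaw":-1},{"x":0,"y":0.7,"z":0,"ax":0,"ay":0,"az":0,"jaw":-1},{"x":0,"y":0.7,"z":0,"ax":0,"ay":0,"az":0,"jaw":-1},{"x":0,"y":0.7,"z":0,"ax":0,"ay":0,"az":0,"jaw":-1},{"x":0,"y":0.7,"z":0,"ax":0,"ay":0,"az":0,"jaw":-1},{"x":0,"y":0.5,"z":0,"ax":0,"ay":0,"az":0,"jaw":-1},{"x":0,"y":0.3,"z":0,"ax":0,"ay":0,"az":0,"jaw":-1}]';python3 look.py s7 scene; python3 look.py w7 wrist
```

```text
t: 7.28
eef_pos: [0.5015, -0.0254, 0.1648]
orientation: [-0.706, 0.037, 0.706, 0.037]
wrist_force: [0.2, 0.2, -0.5]
gripper_width: 0.0006
t 7.325 box-frame TCP mm [ -0.3  -2.7 164.8] F box [ 0.34  2.46 -0.64]
tool axes in box [[-0.0, -0.0, -1.0], [-0.0, -1.0, 0.0], [-1.0, 0.0, 0.0]]
t 7.375 box-frame TCP mm [ -0.3  -2.4 164.9] F box [-0.43  0.41 -0.62]
tool axes in box [[-0.0, -0.0, -1.0], [-0.0, -1.0, 0.0], [-1.0, 0.0, 0.0]]
```

View pics/s7.png

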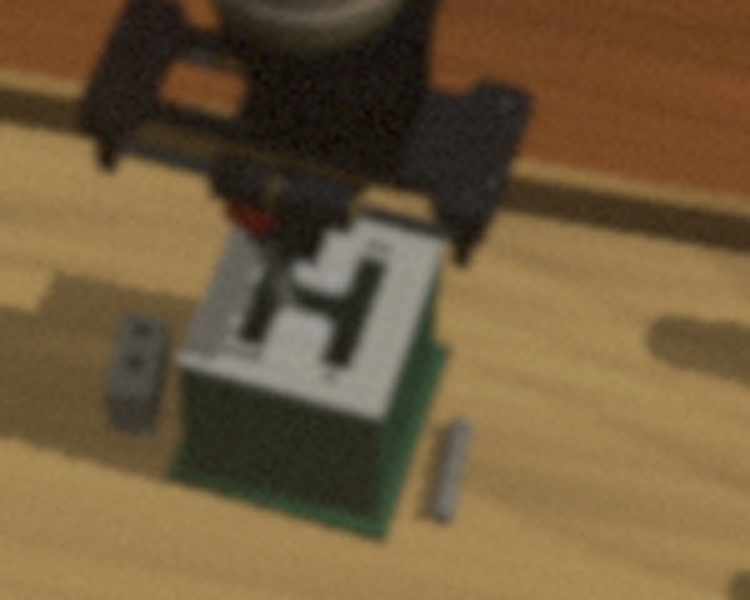

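View pics/w7.png

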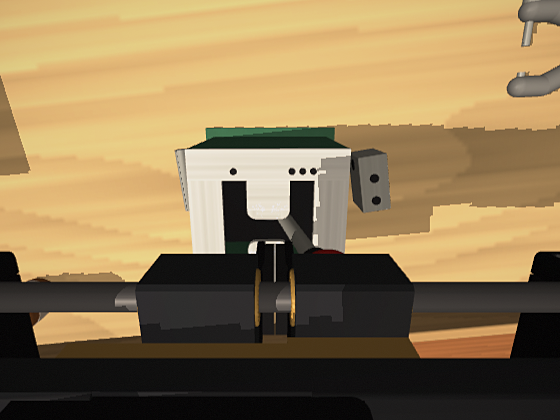

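The knob edge is still touching the finger's right side at about (326,251), and the stem now leans right. The contact offset suggests the knob is at y ≈ -26 to -32 mm, so about 1 cm remains.

```bash
python3 -m crank '[{"x":0,"y":0.3,"z":0,"ax":0,"ay":0,"az":0,"jaw":-1},{"x":0,"y":0.3,"z":0,"ax":0,"ay":0,"az":0,"jaw":-1},{"x":0,"y":0.2,"z":0,"ax":0,"ay":0,"az":0,"jaw":-1},{"x":0,"y":0,"z":0,"ax":0,"ay":0,"az":0,"jaw":-1}]';python3 look.py w8 wrist
```

```text
t: 7.88
eef_pos: [0.5009, -0.0331, 0.165]
orientation: [0.706, -0.037, -0.706, -0.037]
wrist_force: [1.3, 0.7, 0.2]
gripper_width: 0.0005
t 7.925 box-frame TCP mm [ -0.2 -10.1 165.1] F box [ 0.58  1.73 -0.6 ]
tool axes in box [[0.0, 0.0, -1.0], [-0.0, -1.0, -0.0], [-1.0, 0.0, -0.0]]
```

```bash
python3 - <<'E'
import cv2
a=cv2.imread('pics/w8.png')[120:290,150:400]
cv2.imwrite('pics/w8z.png',cv2.resize(a,None,fx=3,fy=3,interpolation=cv2.INTER_CUBIC))
E
```

```text
(no output)
```

View pics/w8z.png

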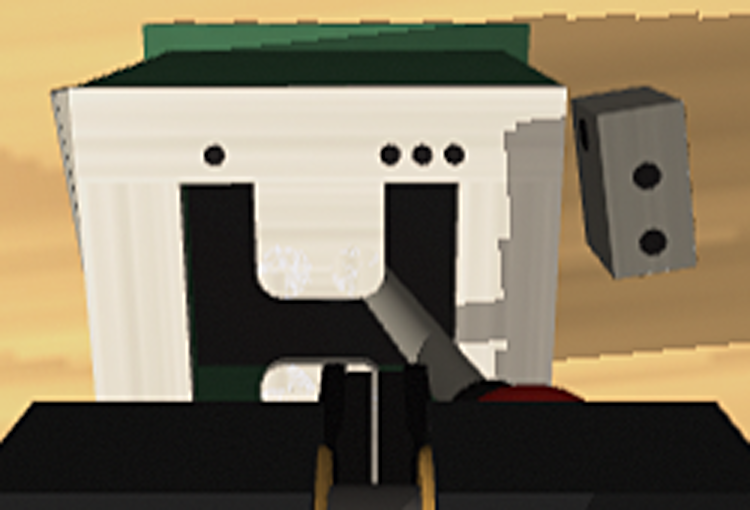

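```bash
python3 -m crank '[{"x":0,"y":0.2,"z":0,"ax":0,"ay":0,"az":0,"jaw":-1},{"x":0,"y":0,"z":0,"ax":0,"ay":0,"az":0,"jaw":-1}]'; python3 -m crank '[{"x":0,"y":0.15,"z":0,"ax":0,"ay":0,"az":0,"jaw":-1},{"x":0,"y":0,"z":0,"ax":0,"ay":0,"az":0,"jaw":-1}]';python3 look.py w9 wrist
```

```text
t: 8.18
eef_pos: [0.5006, -0.0351, 0.165]
orientation: [-0.706, 0.037, 0.706, 0.037]
wrist_force: [-0.4, 1.3, 0.2]
gripper_width: 0.0008
t: 8.43
eef_pos: [0.5005, -0.0365, 0.165]
orientation: [0.706, -0.037, -0.706, -0.037]
wrist_force: [0.5, 0.9, -0.5]
gripper_width: 0.0004
t 8.475 box-frame TCP mm [ -0.2 -13.6 165. ] F box [-0.03  1.79 -0.74]
tool axes in box [[0.0, 0.0, -1.0], [-0.0, -1.0, -0.0], [-1.0, 0.0, -0.0]]
```

```bash
python3 - <<'E'
import cv2
a=cv2.imread('pics/w9.png')[120:290,150:400]
cv2.imwrite('pics/w9z.png',cv2.resize(a,None,fx=3,fy=3,interpolation=cv2.INTER_CUBIC))
E
```

```text
(no output)
```

View pics/w9z.png

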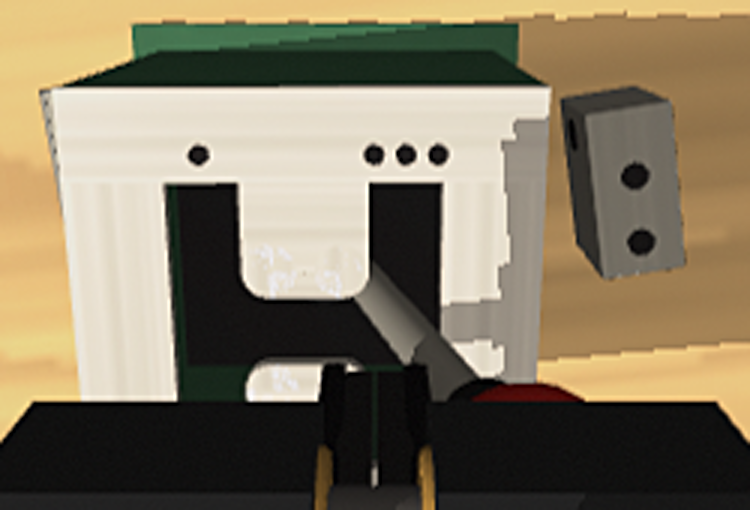

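The force is still low (1.8 N) and the knob moves with the finger. I'll back off to the left and behind for a clear look.

```bash
python3 -m crank '[{"x":0,"y":-1.5,"z":0,"ax":0,"ay":0,"az":0,"jaw":-1},{"x":0,"y":0,"z":3,"ax":0,"ay":0,"az":0,"jaw":-1},{"x":0,"y":0,"z":3,"ax":0,"ay":0,"az":0,"jaw":-1},{"x":0,"y":0,"z":0,"ax":0,"ay":0,"az":0,"jaw":-1}]';python3 look.py w10 wrist
```

```text
t: 8.98
eef_pos: [0.4413, -0.0146, 0.1651]
orientation: [0.706, -0.038, -0.706, -0.036]
wrist_force: [0.5, 0.1, 0.9]
gripper_width: 0.0008
t 9.025 box-frame TCP mm [-60.3   1.8 165.3] F box [ 1.08 -0.22  0.09]
tool axes in box [[0.001, 0.0, -1.0], [-0.002, -1.0, -0.0], [-1.0, 0.002, -0.001]]
```

View pics/w10.png

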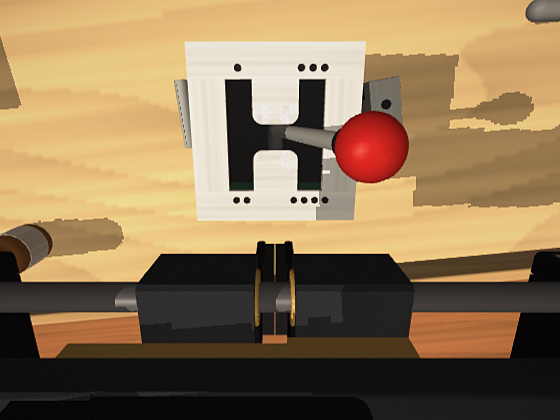

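```bash
python3 lev.py w10 372 147
```

```text
fore,across [0.004 0.252] knob box mm [  0.7 -39.8 155. ]
gate pts px [((0.034, 0.03), [[225.0, 78.0]]), ((0.034, -0.03), [[327.0, 78.0]]), ((-0.034, -0.03), [[322.0, 190.0]])]
```

The knob at (372,147) gives fore 0.00, across 0.252, so it is at the crossbar's right end. Now I go behind it and push forward to slot 3.

```bash
python3 -m crank '[{"x":0,"y":2.1,"z":0,"ax":0,"ay":0,"az":0,"jaw":-1},{"x":0,"y":2.0,"z":-1,"ax":0,"ay":0,"az":0,"jaw":-1},{"x":0,"y":0,"z":-1,"ax":0,"ay":0,"az":0,"jaw":-1},{"x":0,"y":0,"z":-0.8,"ax":0,"ay":0,"az":0,"jaw":-1},{"x":0,"y":0,"z":-0.8,"ax":0,"ay":0,"az":0,"jaw":-1},{"x":0,"y":0,"z":-0.8,"ax":0,"ay":0,"az":0,"jaw":-1},{"x":0,"y":0,"z":-0.8,"ax":0,"ay":0,"az":0,"jaw":-1},{"x":0,"y":0,"z":-0.6,"ax":0,"ay":0,"az":0,"jaw":-1}]';python3 look.py w11 wrist
```

```text
t: 10.02
eef_pos: [0.4962, -0.0618, 0.1649]
orientation: [-0.706, 0.037, 0.706, 0.037]
wrist_force: [-1.9, 2.3, -0.7]
gripper_width: 0.0005
t 10.075 box-frame TCP mm [ -1.4 -39.3 164.9] F box [-1.26  1.04 -1.59]
tool axes in box [[0.0, 0.0, -1.0], [0.0, -1.0, -0.0], [-1.0, -0.0, -0.0]]
```

View pics/w11.png

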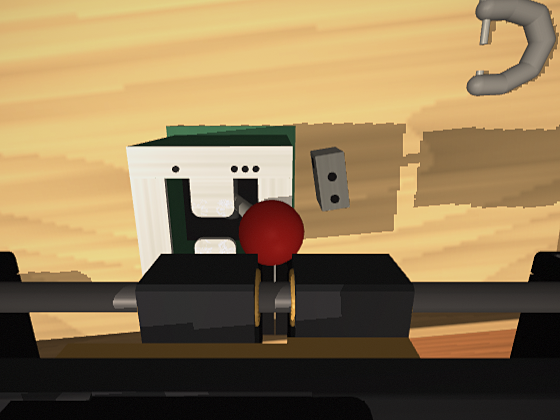

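The knob at (271,232) is held square in front of the fingers and moving up the right limb. I'll continue forward about 2 cm, then creep.

```bash
python3 -m crank '[{"x":0,"y":0,"z":-0.6,"ax":0,"ay":0,"az":0,"jaw":-1},{"x":0,"y":0,"z":-0.6,"ax":0,"ay":0,"az":0,"jaw":-1},{"x":0,"y":0,"z":-0.4,"ax":0,"ay":0,"az":0,"jaw":-1},{"x":0,"y":0,"z":-0.3,"ax":0,"ay":0,"az":0,"jaw":-1},{"x":0,"y":0,"z":0,"ax":0,"ay":0,"az":0,"jaw":-1}]'; python3 look.py w12 wrist; python3 -m crank '[{"x":0,"y":0,"z":-0.2,"ax":0,"ay":0,"az":0,"jaw":-1},{"x":0,"y":0,"z":0,"ax":0,"ay":0,"az":0,"jaw":-1}]'; python3 look.py w13 wrist
```

```text
t: 10.7
eef_pos: [0.5148, -0.0641, 0.165]
orientation: [0.706, -0.037, -0.706, -0.037]
wrist_force: [0.1, 1.4, -1.5]
gripper_width: 0.0004
t 10.75 box-frame TCP mm [ 16.9 -39.5 165.1] F box [-0.77  0.76 -1.56]
tool axes in box [[0.0, 0.0, -1.0], [-0.0, -1.0, -0.0], [-1.0, 0.0, -0.0]]
t: 11.0
eef_pos: [0.5167, -0.0643, 0.165]
orientation: [0.706, -0.037, -0.706, -0.037]
wrist_force: [-1.0, 0.3, -0.6]
gripper_width: 0.0006
t 11.05 box-frame TCP mm [ 18.8 -39.5 165. ] F box [-1.56  0.41 -1.16]
tool axes in box [[0.0, 0.0, -1.0], [-0.0, -1.0, -0.0], [-1.0, 0.0, -0.0]]
```

View pics/w13.png

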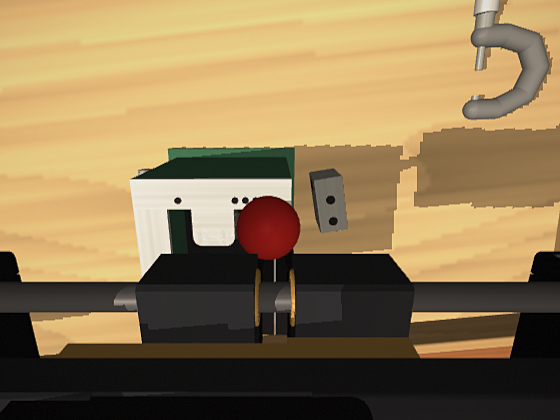

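The knob at (268,228) is still in contact and covers the third slot. I'll creep forward until the stop is felt.

```bash
python3 -m crank '[{"x":0,"y":0,"z":-0.15,"ax":0,"ay":0,"az":0,"jaw":-1},{"x":0,"y":0,"z":0,"ax":0,"ay":0,"az":0,"jaw":-1}]';  python3 -m crank '[{"x":0,"y":0,"z":-0.12,"ax":0,"ay":0,"az":0,"jaw":-1},{"x":0,"y":0,"z":0,"ax":0,"ay":0,"az":0,"jaw":-1}]'; python3 look.py w14 wrist; python3 look.py s14 scene; python3 lev.py w14 268 228
```

```text
t: 11.3
eef_pos: [0.5182, -0.0644, 0.165]
orientation: [-0.706, 0.037, 0.706, 0.037]
wrist_force: [-2.1, 1.5, -1.9]
gripper_width: 0.0005
t: 11.55
eef_pos: [0.5194, -0.0645, 0.165]
orientation: [0.706, -0.037, -0.706, -0.037]
wrist_force: [-1.6, 1.5, -0.8]
gripper_width: -0.0001
t 11.6 box-frame TCP mm [ 21.5 -39.5 165. ] F box [-0.46 -0.27 -1.27]
tool axes in box [[0.0, 0.0, -1.0], [-0.0, -1.0, -0.0], [-1.0, 0.0, -0.0]]
t 11.65 box-frame TCP mm [ 21.5 -39.5 165.1] F box [-0.64  0.07 -1.07]
tool axes in box [[0.0, 0.0, -1.0], [-0.0, -1.0, -0.0], [-1.0, 0.0, -0.0]]
fore,across [0.287 0.247] knob box mm [ 45.4 -37.5 148.8]
gate pts px [((0.034, 0.03), [[167.0, 212.0]]), ((0.034, -0.03), [[258.0, 212.0]]), ((-0.034, -0.03), [[260.0, 303.0]])]
```

View pics/w14.png

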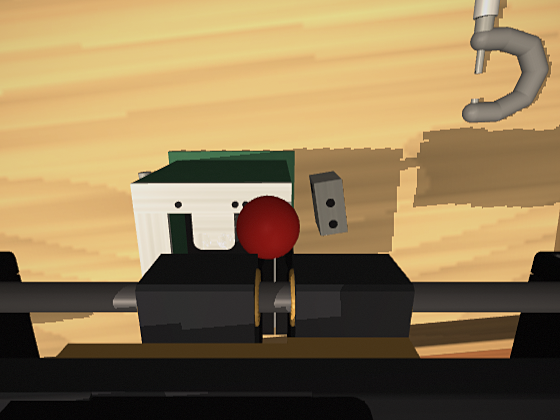

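View pics/s14.png

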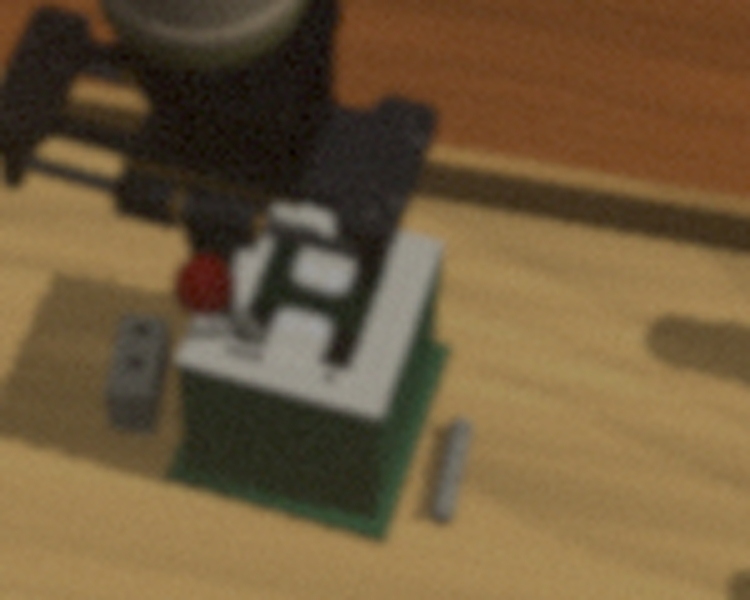

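The scene view has the knob at about (205,283), over the third slot, and the fit gives fore ≈0.287. I'll add two 1 mm creeps, checking the force after each.

```bash
python3 -m crank '[{"x":0,"y":0,"z":-0.1,"ax":0,"ay":0,"az":0,"jaw":-1},{"x":0,"y":0,"z":0,"ax":0,"ay":0,"az":0,"jaw":-1}]'; python3 - <<'E'
from plant import arm
print(arm.state()['wrist_force'].round(1))
E
python3 -m crank '[{"x":0,"y":0,"z":-0.1,"ax":0,"ay":0,"az":0,"jaw":-1},{"x":0,"y":0,"z":0,"ax":0,"ay":0,"az":0,"jaw":-1}]'
```

```text
t: 11.9
eef_pos: [0.5204, -0.0647, 0.165]
orientation: [0.706, -0.037, -0.706, -0.037]
wrist_force: [-1.0, 1.6, -2.3]
gripper_width: 0.0001
[-1.   1.6 -2.3]
t: 12.15
eef_pos: [0.5212, -0.0647, 0.1649]
orientation: [-0.706, 0.037, 0.706, 0.037]
wrist_force: [-2.2, 1.0, -1.0]
gripper_width: 0.0003
```

Force is still only about 2 N and the knob should be about 47 mm forward. I'll retreat straight back, rise and check.

```bash
python3 -m crank '[{"x":0,"y":0,"z":1,"ax":0,"ay":0,"az":0,"jaw":-1},{"x":0,"y":0,"z":3,"ax":0,"ay":0,"az":0,"jaw":-1},{"x":0,"y":0,"z":4,"ax":0,"ay":0,"az":0,"jaw":-1},{"x":-4,"y":-2,"z":4,"ax":0,"ay":0,"az":0,"jaw":-1},{"x":-5,"y":0,"z":0,"ax":0,"ay":0,"az":0,"jaw":-1},{"x":0,"y":0,"z":0,"ax":0,"ay":0,"az":0,"jaw":-1},{"x":0,"y":0,"z":0,"ax":0,"ay":0,"az":0,"jaw":-1}]'; python3 look.py w15 wrist; python3 look.py s15 scene; python3 - <<'E'
from plant import arm
import cv2
cv2.imwrite('pics/top15.png',arm.snapshot('top'))
a=cv2.imread('pics/top0.png').astype(int); b=cv2.imread('pics/top15.png').astype(int)
cv2.imwrite('pics/diff15.png',abs(a-b).clip(0,85).astype('uint8')*3)
E
```

```text
t: 13.02
eef_pos: [0.4039, -0.0324, 0.2548]
orientation: [0.706, -0.038, -0.706, -0.037]
wrist_force: [0.1, -0.9, -0.4]
gripper_width: 0.0002
t 13.075 box-frame TCP mm [-97.  -19.7 254.2] F box [-0.11 -0.51  0.52]
tool axes in box [[-0.001, -0.0, -1.0], [-0.0, -1.0, 0.0], [-1.0, 0.0, 0.001]]
t 13.125 box-frame TCP mm [-97.  -19.6 254. ] F box [0.24 0.39 0.08]
tool axes in box [[-0.001, 0.0, -1.0], [0.0, -1.0, -0.0], [-1.0, -0.0, 0.001]]
```

View pics/w15.png

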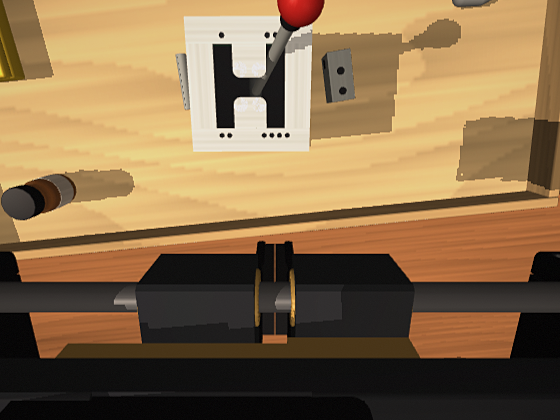

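View pics/s15.png

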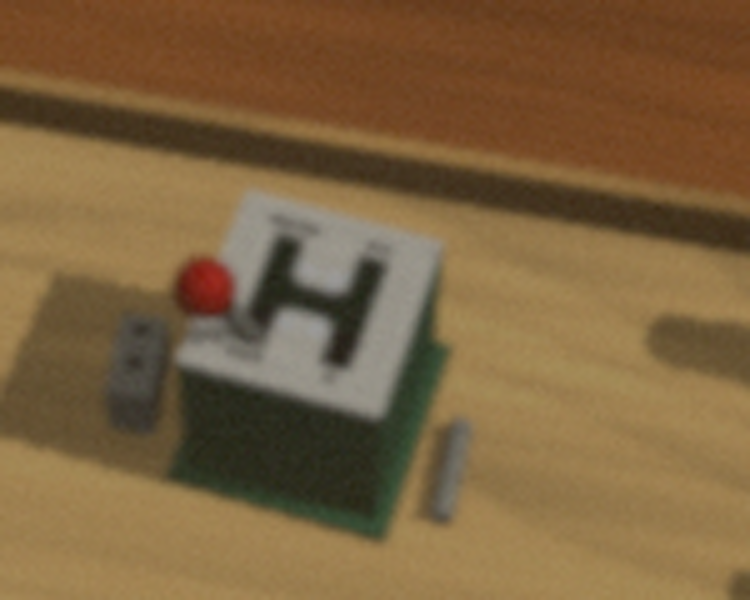

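View pics/diff15.png

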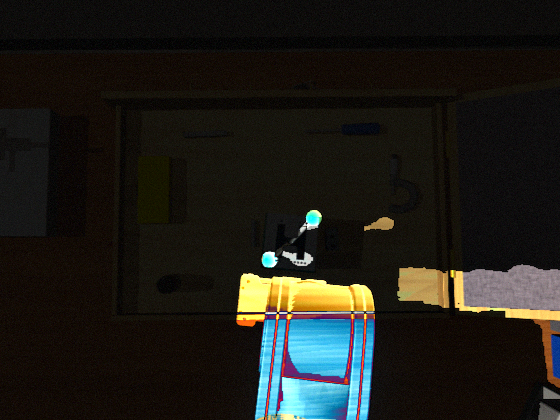

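The wrist view has the knob at the top edge over slot 3, and the scene view has it at (205,287) with the stem in the three-dot slot. The top difference picture shows only the knob, shadows and arm changed, so no bystander moved. Last numeric check:

```bash
python3 - <<'E'
from h import *
from plant import arm
import pickle
pickle.dump(arm.camera_model('top'),open('top.pkl','wb'))
b=cv2.imread('pics/top15.png').astype(int); r=(b[...,2]>90)&(b[...,1]<45)&(b[...,0]<45); r[:,:300]=0; r[:195]=0; r[235:]=0; r[:,330:]=0
y,x=np.nonzero(r); print('top red',x.mean(),y.mean(),len(x), (x.min()+x.max())/2,(y.min()+y.max())/2)
print('scene red',uz((205,287),5,(210,130)))
s=arm.state();print(s['t'],s['wrist_force'].round(1),np.abs(s['qvel']).max())
E
python3 lev.py top 314 217; python3 lev.py s15 250.6 187
```

```text
top red 312.93288590604027 217.7248322147651 149 313.0 217.5
scene red [250.6 187. ]
13.175 [0.4 0.9 0.2] 0.0063189632091938085
fore,across [0.314 0.25 ] knob box mm [ 49.4 -37.6 147.5]
gate pts px [((0.034, 0.03), [[278.0, 223.0]]), ((0.034, -0.03), [[307.0, 226.0]]), ((-0.034, -0.03), [[304.0, 260.0]])]
fore,across [0.304 0.241] knob box mm [ 47.9 -36.5 148.2]
gate pts px [((0.034, 0.03), [[279.0, 204.0]]), ((0.034, -0.03), [[256.0, 197.0]]), ((-0.034, -0.03), [[265.0, 175.0]])]
```

All the readings put fore at about 0.29–0.31, home in slot 3, and the arm is clear and still. Handing in.

```bash
python3 -c "
from plant import arm
print(arm.job_done())"
```

```text
the job is handed in; nothing more can be done
None
```

I pushed the lever, with the fingers shut, from slot 2 forward to the crossbar, across to the right, and forward into the third slot. I then backed the arm clear and handed the job in at about 13 s; no verdict is reported.

**Crossbar:** the wrist camera put the lever at fore ≈ 0.00 and across ≈ 0.25 rad at the right end.

**Third slot:** the top and scene cameras gave fore ≈ 0.314 and 0.304 and across ≈ 0.25 and 0.24 rad at the end. The wrist reading was 0.287 about 2 mm of pushing earlier. The views disagree by a few hundredths of a radian, and the top reading is slightly past the 0.30 stop, but all are above the 0.255 needed.

**Force and bystanders:** no wrist force reading passed about 3.5 N, so I never clearly felt the end stop. I took "home" from the pictures and the finger travel. The before/after top picture shows only the knob, shadows and the arm changed, though the arm hid part of the near side.

**Not checked:** I did not measure the knob's lift directly.

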